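Rebuild the filter tower of a bench fume extractor

ROBOT

A 6-joint arm with a two-finger parallel gripper is mounted at the origin on a cart in front of the work surface, level with it; the furniture and walls round the work are solid. World frame = base frame: x ahead of the robot, y to its left, z up, the work surface at z = 0. Lengths are in mm, angles in rad, forces in N, time in s.
With the tool pointing down it reaches from about 275 to 1000 mm from the base axis. Payload 8.4 kg.
Tool frame: the origin (TCP) lies on the centre line of the jaws, within the pads' length; the fingertips stand r.tip_reach ahead of it and the grasp point (between the pads) lies 11 mm behind it (r.tip_reach is the distance from the TCP to the fingertips, in mm); z points along the fingers, y is the line along which they close (so a half turn about z gives the same grasp; the last joint's range is limited). The gripper opens to 85 mm and grips with 20 to 120 N. Pads are 22 mm wide; open, the fingers measure 114 mm over their backs; the gripper's body (76 mm by 85 mm) begins 54 mm behind the grasp point. The pads swing forward as they close: fully open they stand 13 mm farther back than shut.
Start: joints at [1.323, 0.353, 1.633, -0, 1.155, -0.002], TCP at [152.081, 606.217, 239.281] pointing down, gripper open.
Joint ranges: [-2.63, 2.63], [-0.92, 2.1], [0.06, 2.66], [-1.3, 4.44], [0, 2.69], [-3.02, 3.02]. Speed limits (rad/s): [2.22, 2.22, 2.79, 3.14, 3.14, 3.14].

INTERFACE

Orientations are given as [roll, pitch, yaw] about the fixed x, y, z axes, in that order (R = Rz(yaw) Ry(pitch) Rx(roll)).
In Python, from rig import r gives the robot as it stands.
- The arm moves only by the tool carry_out, never from a script. Its argument "targets" is a list of rows, each an object with "dp": the shift along the tool's x, y, z in mm, a list of three; "yaw": the turn about the tool's z in degrees. A call has 1 to 12 rows; each row is the pose to reach, as a shift and turn from the pose commanded when the call began, along the tool's axes at that moment; what a row does not reach only later rows make up. A row lasts 1/8 s, in which the tool goes at most 62.5 mm and 10.7 degrees, less where a joint would pass 70% of its speed; a pose out of reach is approached as far as the arm can. A call with a gripper value outside its range is refused whole. "fingers" is the opening, from -1 (shut) to 1 (fully open), so that 0 is half open, set as the call begins (left out, the last holds). The fingers move at their own pace and stop on an object; "grip_force" is the grip in N (left out, the last holds). Time passes only in rows, so rows that repeat a pose let the fingers close. It gives the time, the measured TCP pose, the force, the opening and the grip force at its end, in the units of the state.
- r.sense(): the state, without advancing time (a new reading comes with each control period).
- r.grab_frame(name): name is "side" or "top" or "wrist"; returns the picture (480x640x3 uint8, red, green, blue); there is no depth.
- r.get_calibration(name): a dict with "fx", "fy", "cx", "cy" (pixels), "rvec" (rotation vector, rad) and "tvec" (3), from world to camera coordinates, as OpenCV has them. Camera axes: x right, y down, z forward; pixel columns grow to the right and rows downward; lengths in mm; the calibration is good to about 2 mm. The wrist camera is an equidistant fisheye: a pixel r from the principal point sees the ray r / f radians off the axis. A picture is of the moment at which its call begins: read the wrist's pose just before it. get_calibration takes no time and is no camera call; for the wrist camera it gives the pose at the moment of the call.
- r.sign_off(): hands the job in; it is judged then, once.
The state is a dict: "clock": time; "qpos": joint angles; "qvel": joint speeds; "joint_efforts": joint torques, N m; "eef_pos": TCP position; "tcp_rot": TCP orientation; "contact_force": force on the tool from outside, world axes, zero at the start; "wrist_torque": the same for the moment, N m; "opening": opening from 0.0 (shut) to 1.0 (fully open); "grasp_force": force on a finger pad.
Only numpy, scipy, OpenCV 4.12 (cv2) and the standard library are available. Lean on these libraries where they do the work, as an engineer would, in place of code of your own. Each camera call takes 0.05 s, during which the arm holds its last target. There are 200 camera calls.

TASK

Rebuild the fume extractor on its grey fan unit with fresh filters, so that the air passes from coarse to fine to carbon on its way down to the fan: first the black carbon filter on the fan, then the white pleated fine filter, then the new blue pre-filter, and last the orange intake hood on top. Seat each one fully and level over the collar of the one below, setting it down rather than dropping it. Leave the dirty brown pre-filter, the solder reel and the tape measure where they lie.

Things in the scene. Friction and masses are not known exactly. Their poses are not given: they have to be found in the camera images.
- fan_seat (a point): Fan unit, the foot of the tower: fixed, heavy grey drum 108 mm across with black louvres, red switch and round wire guard over black blades. Its shoulder is 46 mm above the bench; on it stands a tapered collar 10 mm high (83 mm across at its foot, 72 at its top). Site: centre of the shoulder, at the collar's foot; z up.
- carbon_grip (a point): Carbon filter: all black, dark metal cover with round holes. Round, 92 mm across, loose, 300 g. Skirt 40 mm high, hollow (86 mm bore, open below), then a shoulder with a tapered collar 10 mm high (83 mm across, 72 at its top) that fits the bore of the next unit. On the collar a grip bar: 14 mm wide (point x), 46 long (y), 18 high (z up). Site: centre of the bar, 59 mm above the foot, 9 above the collar.
- hepa_grip (a point): Fine filter: all white, paper pleats. Round, 92 mm across, loose, 180 g. Skirt 40 mm high, hollow (86 mm bore, open below), then a shoulder with a tapered collar 10 mm high (83 mm across, 72 at its top) that fits the bore of the next unit. On the collar a grip bar: 14 mm wide (point x), 46 long (y), 18 high (z up). Site: centre of the bar, 59 mm above the foot, 9 above the collar.
- prefilter_grip (a point): New pre-filter: grey, clean blue mesh, blue bar. Round, 92 mm across, loose, 100 g. Skirt 34 mm high, hollow (86 mm bore, open below), then a shoulder with a tapered collar 10 mm high (83 mm across, 72 at its top) that fits the bore of the next unit. On the collar a grip bar: 14 mm wide (point x), 46 long (y), 18 high (z up). Site: centre of the bar, 53 mm above the foot, 9 above the collar.
- old_prefilter_grip (a point): Used pre-filter, not wanted: same grey shape and size as the new one, but its mesh and bar are brown with dark stains. Loose, 110 g. Site: centre of its grip bar, 53 mm above its foot.
- hood_grip (a point): Intake hood: orange, round, 92 mm across, loose, 140 g. Hollow skirt 33 mm high (86 mm bore, 30 deep, open below; a unit's grip bar fits inside), above it a cone, on that a black hose spigot 44 mm across, 27 high. Total height 72 mm. Site: on the axis, half-way up the spigot, 58 mm above the foot; z up.
- reel: White reel of solder, 54 mm across and 35 mm high, standing on its flange; loose bystander. Origin at the centre of its underside.
- tape: Green and yellow pocket tape measure lying on its side, 54 x 63 x 27 mm; loose bystander. Origin at the centre of its underside.
Mind the look-alikes: they are no part of the job. Of the things that look like the part that bears hood_grip, the larger one is meant.

How it is judged:
By the outcome, as a careful person would: the job done as asked, in the order asked, and still so for the second after the job is handed in, with the robot touching nothing.
It also fails if it takes over 115 s, if anything falls off the work surface, if the arm or the gripper's body presses on something with over 40 N, if the wrist force passes 120 N, or if a joint passes its speed limit or range.

## Working session

There is one attempt and no reset: what is moved stays moved. The work goes in short steps, Python scripts to look and compute and a tool call to move; the robot and the scene stay as the last step left them, time stands still between calls to the robot, and variables do not carry over. Pictures are saved under pics/ and viewed, at most 14 in all, crops included, and the job is handed in when it is done.

Besides the shell and the picture viewer there is one more tool, called as name(argument=value, ...) on one line, values as JSON. carry_out: Moves the arm, as the interface text tells. Its arguments: {"type":"object","properties":{"targets":{"type":"array","items":{"type":"object","properties":{"dp":{"type":"array","items":{"type":"number"}},"yaw":{"type":"number"}}}},"fingers":{"type":"number"},"grip_force":{"type":"number"}},"required":["targets"]}

```bash
mkdir -p pics; ls
python3 - <<'E'
from rig import r
import cv2
for n in("top","side"):
    cv2.imwrite(f"pics/{n}0.png",r.grab_frame(n)[:,:,::-1]); print(n,r.get_calibration(n))
print(r.sense(), r.tip_reach)
E
```

```text
pics
top {'fx': 620.4066484575081, 'fy': 620.4066484575081, 'cx': 314.0597585593075, 'cy': 234.66037775377941, 'rvec': array([ 2.22050469, -2.17030141,  0.11191372]), 'tvec': array([ -34.28178262,  540.11566212, 1346.80050934])}
side {'fx': 553.7382494376222, 'fy': 553.7382494376222, 'cx': 310.7978776630514, 'cy': 253.5361455062125, 'rvec': array([ 2.06660277, -0.54932019,  0.29624767]), 'tvec': array([-474.13239839,  223.16791181, 1097.00215093])}
{'clock': 0.1, 'qpos': array([ 1.32261694e+00,  3.53554420e-01,  1.63405229e+00,  2.90234627e-06,
        1.15521062e+00, -2.42611116e-03]), 'qvel': array([ 0.0021209 , -0.00076963, -0.00278585, -0.00036654,  0.00046259,
        0.00066076]), 'joint_efforts': array([ 1.51064574e-03, -6.06360626e+01, -3.42820036e+01,  2.67054420e-04,
        3.78480079e-03,  4.52019393e-06]), 'eef_pos': array([151.96735637, 605.81515198, 238.65523535]), 'tcp_rot': array([-3.14036799e+00, -5.62504309e-06,  2.89583820e+00]), 'contact_force': array([ 0.57657616,  0.014078  , -0.98752647]), 'wrist_torque': array([ 0.01271715, -0.00034643, -0.03968308]), 'grasp_force': 0.0, 'opening': 1.0033128017777404} 8.0
```

View pics/top0.png

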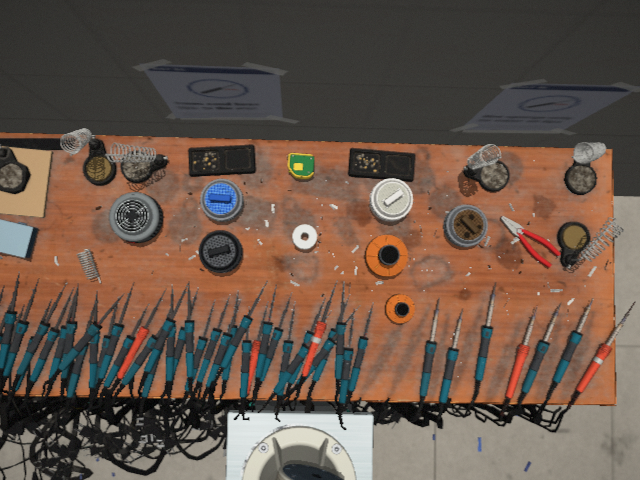

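View pics/side0.png

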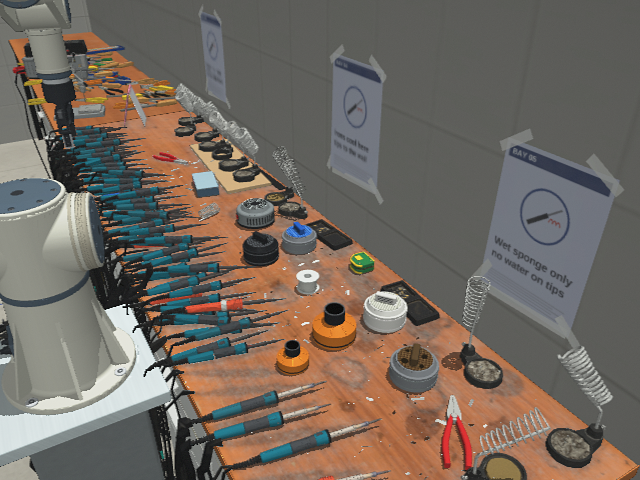

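Orange candidates: large at (386,256) and small at (399,309); the large one is the hood. Pre-filters: blue at (221,200) is wanted, brown at (466,227) is not. I'll confirm in an enlarged crop.

```bash
cat > h.py <<'E'
from rig import r
import cv2, numpy as np
def ray(n,u,v,c=None):
    c=c or r.get_calibration(n); R=cv2.Rodrigues(np.array(c["rvec"]))[0]
    d=np.array([(u-c["cx"])/c["fx"],(v-c["cy"])/c["fy"]])
    if n=="wrist":
        t=np.hypot(*d); d=np.r_[d*np.sinc(t/np.pi)**1,np.cos(t)]
    else: d=np.r_[d,1]
    return -R.T@np.array(c["tvec"]).ravel(), R.T@d
def at(n,u,v,z,c=None):
    o,d=ray(n,u,v,c); return (o+d*(z-o[2])/d[2])[:2]
def px(n,p):
    c=r.get_calibration(n); R=cv2.Rodrigues(np.array(c["rvec"]))[0]
    q=R@np.array(p,float)+np.array(c["tvec"]).ravel()
    if n=="wrist":
        t=np.arctan2(np.hypot(q[0],q[1]),q[2]); s=t/np.hypot(q[0],q[1])
    else: s=1/q[2]
    return np.array([c["fx"]*q[0]*s+c["cx"],c["fy"]*q[1]*s+c["cy"]])
E
python3 - <<'E'
import cv2
im=cv2.imread("pics/top0.png")
a=im[165:285,100:300]; b=im[165:285,300:500]
cv2.imwrite("pics/cA.png",cv2.resize(a,None,fx=4,fy=4,interpolation=2))
cv2.imwrite("pics/cB.png",cv2.resize(b,None,fx=4,fy=4,interpolation=2))
E
```

```text
(no output)
```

View pics/cA.png

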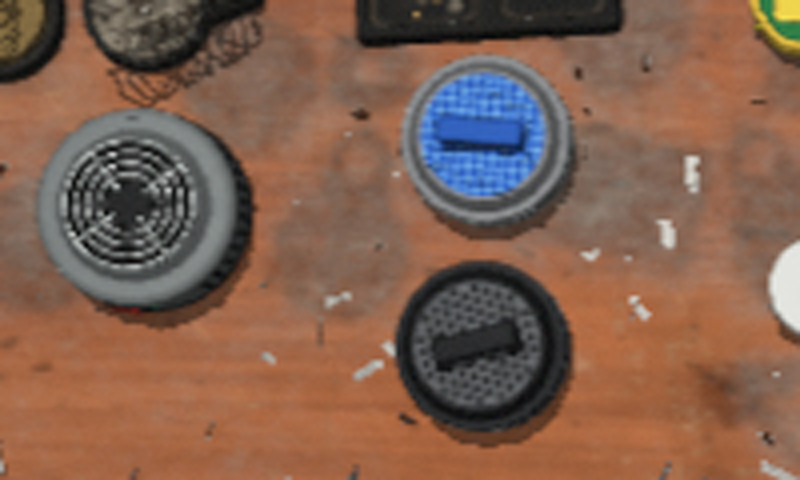

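View pics/cB.png

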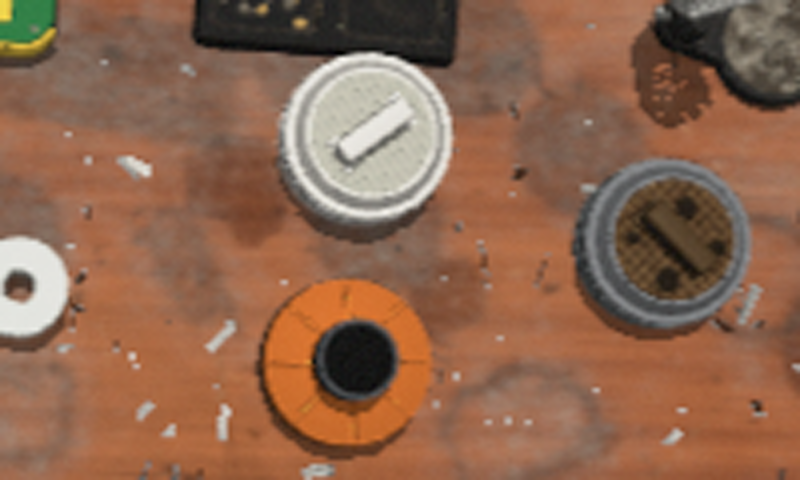

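Confirmed: A shows the fan guard at (130,203), blue bar at (479,131) and black bar at (476,340). B shows the white bar at (374,127) and the orange hood's spigot at (357,360); the brown one at (675,240) stays.

Run:
```python
from h import *
A=lambda u,v,z:at("top",100+u/4-.4,165+v/4-.4,z); B=lambda u,v,z:at("top",300+u/4-.4,165+v/4-.4,z)
print("fan",A(130,203,56))
for n,f,c,e1,e2,z in(("carb",A,(476,340),(434,350),(519,332),68),("blue",A,(479,131),(437,128),(523,134),62),("hepa",B,(374,128),(342,154),(408,105),68)):
    d=f(*e2,z)-f(*e1,z); print(n,f(*c,z).round(1),"bar ang deg",np.degrees(np.arctan2(d[1],d[0])).round(1),np.hypot(*d).round(1))
print("collars",A(483,342,50),A(484,134,44),B(374,135,50)) 
print("hood",B(357,360,72))
s=r.sense();R=__import__("scipy.spatial.transform",fromlist=["x"]).Rotation.from_euler("xyz",s["tcp_rot"]).as_matrix();print(R.round(3))
c=r.get_calibration("wrist");print(c);print(-cv2.Rodrigues(np.array(c["rvec"]))[0].T@c["tvec"], cv2.Rodrigues(np.array(c["rvec"]))[0].T)
```

```text
fan [570.13617645 368.43498889]
carb [500.7 180.5] bar ang deg -76.6 45.7
blue [612.8 183.4] bar ang deg -92.6 45.9
hepa [ 623.1 -188.5] bar ang deg -52.1 44.6
collars [500.54685734 179.04693248] [613.59977165 182.99138888] [ 621.79773861 -191.30846892]
hood [ 498.21824181 -180.35432034]
[[-0.97   0.243 -0.   ]
 [ 0.243  0.97  -0.001]
 [ 0.    -0.001 -1.   ]]
{'fx': 371.64829954431775, 'fy': 371.64829954431775, 'cx': 315.04338651769507, 'cy': 233.26195389043482, 'rvec': array([-2.27242509, -1.7736239 , -0.27562109]), 'tvec': array([-624.30245092,  -41.5303015 ,  381.21908487])}
[ 77.25830878 624.98692382 374.47136822] [[ 0.24315909  0.92366422  0.29617236]
 [ 0.96998456 -0.23094855 -0.0761099 ]
 [-0.00189942  0.30578943 -0.95209727]]
```

```bash
cat >> h.py <<'E'
from scipy.spatial.transform import Rotation as Ro
def go(x,y,z,psi=None):
    s=r.sense(); R=Ro.from_euler("xyz",s["tcp_rot"]).as_matrix(); p=np.degrees(s["tcp_rot"][2])
    yaw=0 if psi is None else -((psi-p+180)%360-180)
    print("dp",(R.T@(np.array([x,y,z])-s["eef_pos"])).round(1),"yaw",round(yaw,1))
def st():
    s=r.sense(); print({k:np.round(s[k],2).tolist() for k in("clock","eef_pos","tcp_rot","contact_force","opening","grasp_force")}, "q6",s["qpos"][5])
E
python3 -c "
from h import *
go(500.6,180,180,103.4)"
```

```text
dp [-441.8 -328.1   59.1] yaw 62.5
```

carry_out(targets=[{"dp":[-442,-328,59],"yaw":62.5},{"dp":[-442,-328,59],"yaw":62.5},{"dp":[-442,-328,59],"yaw":62.5},{"dp":[-442,-328,59],"yaw":62.5},{"dp":[-442,-328,59],"yaw":62.5},{"dp":[-442,-328,59],"yaw":62.5},{"dp":[-442,-328,59],"yaw":62.5},{"dp":[-442,-328,59],"yaw":62.5},{"dp":[-442,-328,59],"yaw":62.5},{"dp":[-442,-328,59],"yaw":62.5},{"dp":[-442,-328,59],"yaw":62.5},{"dp":[-442,-328,59],"yaw":62.5}], fingers=-0.2)

```text
clock: 1.6
eef_pos: [500.3, 181.4, 180.3]
tcp_rot: [-3.141, -0.0, 1.806]
contact_force: [0.5, -0.0, 0.1]
opening: 0.4
grasp_force: 0.0
```

```bash
python3 -c "
from h import *
c=r.get_calibration('wrist');st();im=r.grab_frame('wrist');cv2.imwrite('pics/w1.png',im[:,:,::-1])
for p in((500.6,180,68),(500,180,50)):print(px('wrist',p))
go(500.6,180,180,103.4);st()"
```

```text
{'clock': 1.6, 'eef_pos': [500.26, 181.38, 180.26], 'tcp_rot': [-3.14, -0.0, 1.81], 'contact_force': [0.52, -0.04, 0.12], 'opening': 0.4, 'grasp_force': 0.0} q6 0.109301913219484
[313.37999166 232.79970269]
[312.6991388  225.28163946]
dp [-1.5 -0.1  0.4] yaw 0.1
{'clock': 1.65, 'eef_pos': [500.33, 181.46, 180.38], 'tcp_rot': [-3.14, -0.0, 1.81], 'contact_force': [0.47, -0.11, 1.06], 'opening': 0.4, 'grasp_force': 0.0} q6 0.10919442861915249
```

View pics/w1.png

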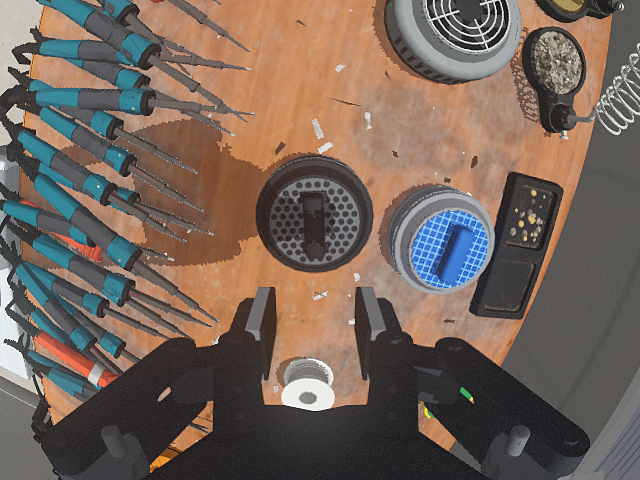

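```bash
python3 -c "
from h import *
d=np.array([np.cos(np.radians(103.4)),np.sin(np.radians(103.4))]);c=np.array([500.6,180])
for a in(-23,23):print('bar',a,px('wrist',[*(c+a*d),68]),px('wrist',[*(c+a*d),50]))
t=np.linspace(0,6.28,60)
for R,z in((36,50),(46,40)):
  P=np.array([px('wrist',[c[0]+R*np.cos(x),c[1]+R*np.sin(x),z]) for x in t]);print(R,P.min(0),P.max(0))
im=cv2.imread('pics/w1.png');cv2.imwrite('pics/w1c.png',cv2.resize(im[140:290,240:500],None,fx=3,fy=3,interpolation=2))"
```

```text
bar -23 [313.36148707 263.15261289] [313.45812116 254.20654313]
bar 23 [313.4075378  200.77714784] [313.50954153 195.32855351]
36 [265.61057306 177.79991848] [361.3787637  269.69313696]
46 [254.54314302 162.46242444] [372.56886607 276.0477007 ]
```

View pics/w1c.png

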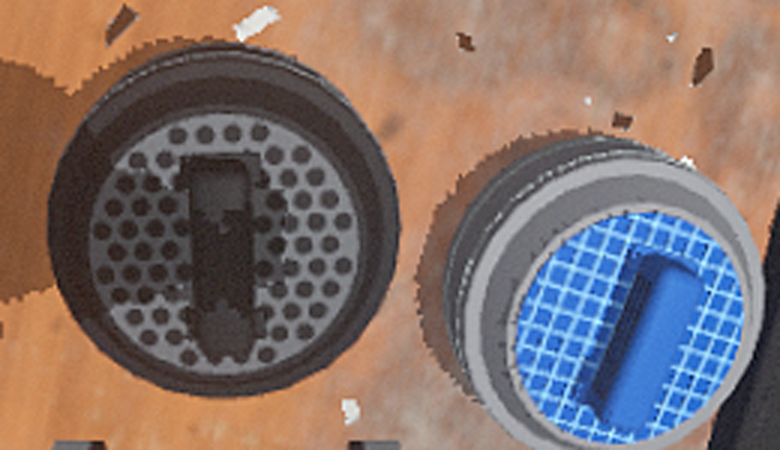

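```bash
python3 -c "
from h import *
go(570,369.5,186.3,103.4)"
```

```text
dp [166.6 111.7  -5.9] yaw 0.1
```

carry_out(targets=[{"dp":[167,112,-6],"yaw":0},{"dp":[167,112,-6],"yaw":0},{"dp":[167,112,-6],"yaw":0},{"dp":[167,112,-6],"yaw":0},{"dp":[167,112,-6],"yaw":0},{"dp":[167,112,-6],"yaw":0}])

```text
clock: 2.4
eef_pos: [570.3, 367.8, 186.1]
tcp_rot: [-3.14, 0.001, 1.805]
contact_force: [-0.0, 0.5, 0.9]
opening: 0.399
grasp_force: 0.0
```

```bash
python3 -c "
from h import *
c=r.get_calibration('wrist');im=r.grab_frame('wrist')[:,:,::-1];cv2.imwrite('pics/w2.png',im)
cv2.imwrite('pics/w2c.png',cv2.resize(im[130:300,200:440],None,fx=3.3,fy=3.3,interpolation=2))
t=np.linspace(0,6.28,60)
for R,z in((36,56),(41.5,46),(54,46)):
  P=np.array([px('wrist',[570+R*np.cos(x),368.4+R*np.sin(x),z]) for x in t]);print(R,P.min(0),P.max(0),((P.min(0)-[200,130])*3.3),((P.max(0)-[200,130])*3.3))
st()"
```

```text
36 [265.29183321 174.42473238] [361.33416711 266.78878115] [215.4630496  146.60161684] [532.40275147 451.40297779]
41.5 [259.93688476 165.12823242] [366.83429793 268.20477449] [197.79171969 115.92316698] [550.55318318 456.07575581]
54 [244.1263351  148.49173754] [382.69625728 282.15780816] [145.61690584  61.02273388] [602.89764903 502.12076691]
{'clock': 2.45, 'eef_pos': [570.54, 367.59, 186.32], 'tcp_rot': [-3.14, 0.0, 1.8], 'contact_force': [-0.33, 0.28, -0.2], 'opening': 0.4, 'grasp_force': 0.0} q6 0.336835769542931
```

View pics/w2c.png

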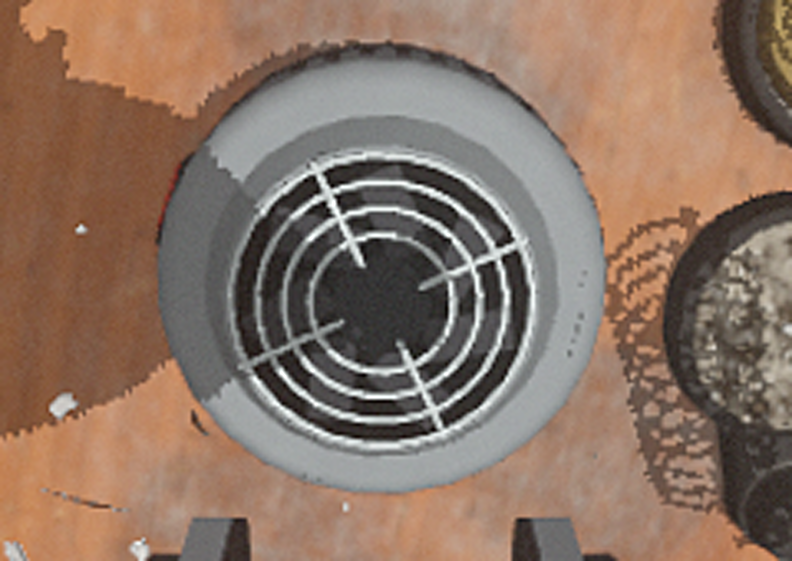

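```bash
python3 -c "
from h import *
go(500.7,181.2,180,103.4);go(500.7,181.2,62,103.4)"
```

```text
dp [-165.2 -111.1    6.5] yaw -0.0
dp [-165.1 -111.   124.5] yaw -0.0
```

carry_out(targets=[{"dp":[-165,-111,6]},{"dp":[-165,-111,6]},{"dp":[-165,-111,6]},{"dp":[-165,-111,6]},{"dp":[-165,-111,6]},{"dp":[-165,-111,50]},{"dp":[-165,-111,85]},{"dp":[-165,-111,105]},{"dp":[-165,-111,115]},{"dp":[-165,-111,120]},{"dp":[-165,-111,124]},{"dp":[-165,-111,124]}])

```text
schema error: expected keys dp, yaw
```

carry_out(targets=[{"dp":[0,0,0]},{"dp":[0,0,0]},{"dp":[0,0,0]},{"dp":[0,0,0]},{"dp":[0,0,0]},{"dp":[0,0,0]}], fingers=-1, grip_force=50)

```text
schema error: expected keys dp, yaw
```

carry_out(targets=[{"dp":[-165,-111,6],"yaw":0},{"dp":[-165,-111,6],"yaw":0},{"dp":[-165,-111,6],"yaw":0},{"dp":[-165,-111,6],"yaw":0},{"dp":[-165,-111,6],"yaw":0},{"dp":[-165,-111,50],"yaw":0},{"dp":[-165,-111,85],"yaw":0},{"dp":[-165,-111,105],"yaw":0},{"dp":[-165,-111,115],"yaw":0},{"dp":[-165,-111,120],"yaw":0},{"dp":[-165,-111,124],"yaw":0},{"dp":[-165,-111,124],"yaw":0}])

```text
clock: 3.95
eef_pos: [501.8, 182.9, 62.6]
tcp_rot: [3.141, -0.0, 1.805]
contact_force: [0.0, -0.4, 0.2]
opening: 0.402
grasp_force: 0.0
```

carry_out(targets=[{"dp":[0,0,0],"yaw":0},{"dp":[0,0,0],"yaw":0},{"dp":[0,0,0],"yaw":0},{"dp":[0,0,0],"yaw":0},{"dp":[0,0,0],"yaw":0}], fingers=-1, grip_force=50)

```text
clock: 4.58
eef_pos: [501.8, 182.8, 62.9]
tcp_rot: [3.141, -0.0, 1.805]
contact_force: [-1.8, -0.5, 6.1]
opening: 0.147
grasp_force: 50.4
```

carry_out(targets=[{"dp":[0,0,-5],"yaw":0},{"dp":[0,0,-40],"yaw":0},{"dp":[0,0,-80],"yaw":0},{"dp":[40,30,-110],"yaw":0},{"dp":[80,60,-110],"yaw":0},{"dp":[120,85,-110],"yaw":0},{"dp":[150,105,-110],"yaw":0},{"dp":[166,111,-100],"yaw":0},{"dp":[166,111,-85],"yaw":0},{"dp":[166,111,-85],"yaw":0},{"dp":[166,111,-85],"yaw":0}])

```text
clock: 5.95
eef_pos: [570.7, 368.7, 147.1]
tcp_rot: [-3.141, 0.001, 1.804]
contact_force: [-0.0, -0.1, -3.0]
opening: 0.147
grasp_force: 49.5
```

```bash
python3 -c "
from h import *
st();go(570.5,370.3,129,103.4)
a=r.grab_frame('side')[:,:,::-1];b=r.grab_frame('wrist')[:,:,::-1]
a=cv2.resize(a[150:280,210:330],None,fx=3.5,fy=3.5,interpolation=2)
b=cv2.resize(b[150:400,170:480],(380,306));o=np.zeros((460,800,3),np.uint8);o[:455,:420]=a;o[:306,420:]=b
cv2.imwrite('pics/s3.png',o)"
```

```text
{'clock': 5.95, 'eef_pos': [570.7, 368.72, 147.12], 'tcp_rot': [-3.14, 0.0, 1.8], 'contact_force': [-0.0, -0.1, -3.03], 'opening': 0.15, 'grasp_force': 49.45} q6 0.33830010648935527
dp [ 1.6  0.2 18.1] yaw -0.0
```

View pics/s3.png

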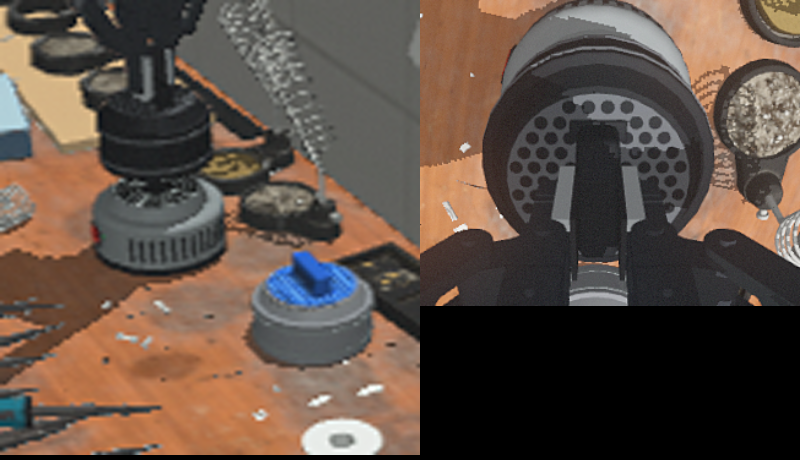

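carry_out(targets=[{"dp":[1.6,0.2,10],"yaw":0},{"dp":[1.6,0.2,20],"yaw":0},{"dp":[1.6,0.2,27],"yaw":0},{"dp":[1.6,0.2,30],"yaw":0},{"dp":[1.6,0.2,32],"yaw":0},{"dp":[1.6,0.2,34],"yaw":0},{"dp":[1.6,0.2,35],"yaw":0},{"dp":[1.6,0.2,35],"yaw":0}])

```text
clock: 7.05
eef_pos: [570.8, 371.5, 112.4]
tcp_rot: [3.141, -0.0, 1.805]
contact_force: [0.6, 0.1, -3.1]
opening: 0.143
grasp_force: 49.5
```

carry_out(targets=[{"dp":[-1,0,1],"yaw":0},{"dp":[-1,0,2],"yaw":0},{"dp":[-1,0,3],"yaw":0},{"dp":[-1,0,3.5],"yaw":0},{"dp":[-1,0,3.5],"yaw":0}])

```text
clock: 7.68
eef_pos: [571.1, 370.4, 109.1]
tcp_rot: [3.142, 0.0, 1.805]
contact_force: [-1.7, -2.3, 0.7]
opening: 0.148
grasp_force: 50.1
```

carry_out(targets=[{"dp":[0,0,0.5],"yaw":0},{"dp":[0,0,1],"yaw":0},{"dp":[0,0,1],"yaw":0}])

```text
clock: 8.05
eef_pos: [571.1, 370.4, 109.0]
tcp_rot: [3.141, 0.0, 1.805]
contact_force: [-4.4, -4.7, 9.2]
opening: 0.15
grasp_force: 51.2
```

carry_out(targets=[{"dp":[0,0,0],"yaw":0},{"dp":[0,0,0],"yaw":0},{"dp":[0,0,0],"yaw":0},{"dp":[0,0,0],"yaw":0},{"dp":[0,0,-10],"yaw":0},{"dp":[0,0,-40],"yaw":0},{"dp":[0,0,-80],"yaw":0},{"dp":[0,0,-116],"yaw":0},{"dp":[0,0,-116],"yaw":0},{"dp":[0,0,-116],"yaw":0}], fingers=-0.2)

```text
clock: 9.3
eef_pos: [570.7, 370.4, 223.7]
tcp_rot: [-3.141, 0.0, 1.805]
contact_force: [-0.5, -1.1, -0.6]
opening: 0.401
grasp_force: 0.0
```

```bash
cat >> h.py <<'E'
def circ(c,rz):
    t=np.linspace(0,6.28,90)
    for R,z in rz:
        P=np.array([px('wrist',[c[0]+R*np.cos(x),c[1]+R*np.sin(x),z]) for x in t]);print("R",R,"z",z,"u",P[:,0].min().round(1),P[:,0].max().round(1),"v",P[:,1].min().round(1),P[:,1].max().round(1))
E
python3 -c "
from h import *
st();circ((570.8,369),((46,86),(54,46)))
im=r.grab_frame('wrist')[:,:,::-1];cv2.imwrite('pics/w4.png',im)
go(622,-190,190,127.9)"
```

```text
{'clock': 9.3, 'eef_pos': [570.74, 370.37, 223.66], 'tcp_rot': [-3.14, 0.0, 1.8], 'contact_force': [-0.48, -1.05, -0.62], 'opening': 0.4, 'grasp_force': 0.0} q6 0.3392585507687656
R 46 z 86 u 253.7 372.9 v 162.7 277.3
R 54 z 46 u 252.0 375.1 v 147.6 267.0
dp [-556.8  -79.8   33.3] yaw -24.5
```

View pics/w4.png

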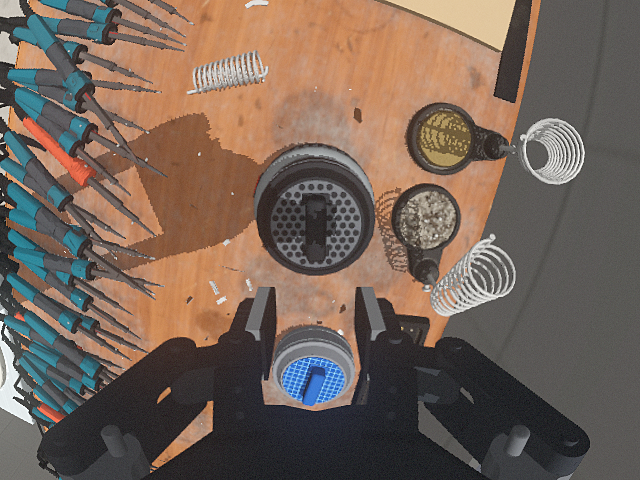

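Carbon sits level on the fan: disc centred at about (316,216), fan rim evenly behind it. On to the white fine filter.

carry_out(targets=[{"dp":[-556.5,-79.5,43],"yaw":-24.5},{"dp":[-556.5,-79.5,43],"yaw":-24.5},{"dp":[-556.5,-79.5,43],"yaw":-24.5},{"dp":[-556.5,-79.5,43],"yaw":-24.5},{"dp":[-556.5,-79.5,43],"yaw":-24.5},{"dp":[-556.5,-79.5,43],"yaw":-24.5},{"dp":[-556.5,-79.5,43],"yaw":-24.5},{"dp":[-556.5,-79.5,43],"yaw":-24.5},{"dp":[-556.5,-79.5,43],"yaw":-24.5},{"dp":[-556.5,-79.5,43],"yaw":-24.5},{"dp":[-556.5,-79.5,43],"yaw":-24.5},{"dp":[-556.5,-79.5,43],"yaw":-24.5}])

```text
clock: 10.85
eef_pos: [622.5, -187.7, 180.4]
tcp_rot: [-3.141, -0.001, 2.234]
contact_force: [0.1, 0.6, 0.2]
opening: 0.404
grasp_force: 0.0
```

```bash
python3 -c "
from h import *
st();circ((622.5,-189.5),((46,40),))
d=np.array([np.cos(np.radians(127.9)),np.sin(np.radians(127.9))])
for a in(-23,23):print('bar',a,px('wrist',[*(np.array([622.5,-189.5])+a*d),68]))
im=r.grab_frame('wrist')[:,:,::-1];cv2.imwrite('pics/w5.png',cv2.resize(im[140:290,240:400],None,fx=4,fy=4,interpolation=2))
go(622.5,-189.5,64,127.9)"
```

```text
{'clock': 10.85, 'eef_pos': [622.53, -187.74, 180.35], 'tcp_rot': [-3.14, -0.0, 2.23], 'contact_force': [0.11, 0.59, 0.25], 'opening': 0.4, 'grasp_force': 0.0} q6 -0.9584925039713728
R 46 z 40 u 253.6 371.8 v 161.9 275.7
bar -23 [312.37746545 262.59788592]
bar 23 [312.34848049 200.13802032]
dp [ -1.4  -1.3 116.6] yaw 0.1
```

View pics/w5.png

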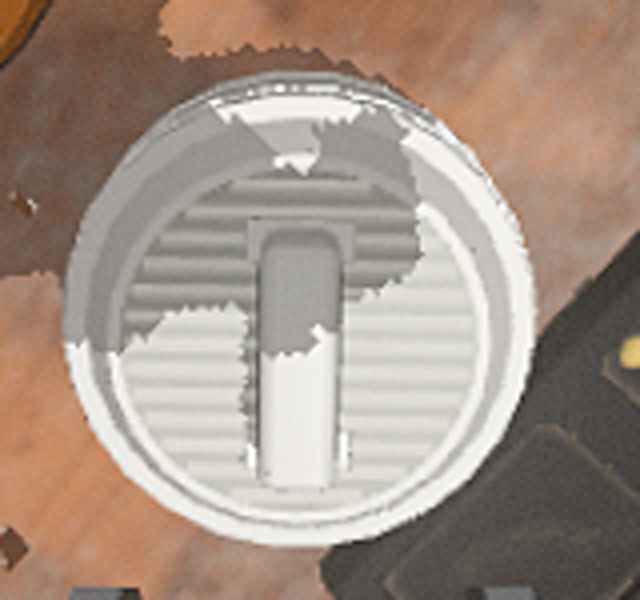

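carry_out(targets=[{"dp":[-2.1,0,45],"yaw":0},{"dp":[-2.1,0,80],"yaw":0},{"dp":[-2.1,0,100],"yaw":0},{"dp":[-2.1,0,110],"yaw":0},{"dp":[-2.1,0,115],"yaw":0},{"dp":[-2.1,0,116],"yaw":0},{"dp":[-2.1,0,116],"yaw":0}])

```text
clock: 11.78
eef_pos: [624.6, -191.0, 65.6]
tcp_rot: [3.141, 0.001, 2.233]
contact_force: [-0.2, 0.7, -0.4]
opening: 0.398
grasp_force: 0.0
```

carry_out(targets=[{"dp":[0,0,0],"yaw":0},{"dp":[0,0,0],"yaw":0},{"dp":[0,0,0],"yaw":0},{"dp":[0,0,0],"yaw":0},{"dp":[0,0,0],"yaw":0}], fingers=-1, grip_force=50)

```text
clock: 12.4
eef_pos: [624.6, -191.0, 65.6]
tcp_rot: [3.141, 0.001, 2.233]
contact_force: [-1.2, 0.1, 5.6]
opening: 0.143
grasp_force: 49.9
```

```bash
python3 -c "
from h import *
st();go(571.1,370.4,220,103.4)"
```

```text
{'clock': 12.4, 'eef_pos': [624.62, -191.05, 65.61], 'tcp_rot': [3.14, 0.0, 2.23], 'contact_force': [-1.19, 0.07, 5.62], 'opening': 0.14, 'grasp_force': 49.88} q6 -0.9608357571413971
dp [ 475.7  302.9 -154.7] yaw 24.5
```

carry_out(targets=[{"dp":[0,0,-5],"yaw":0},{"dp":[0,0,-40],"yaw":0},{"dp":[0,0,-85],"yaw":0},{"dp":[30,20,-130],"yaw":2},{"dp":[75,48,-155],"yaw":5},{"dp":[130,83,-155],"yaw":9},{"dp":[180,115,-155],"yaw":12},{"dp":[230,146,-155],"yaw":15},{"dp":[280,178,-155],"yaw":18},{"dp":[330,210,-155],"yaw":20},{"dp":[380,241,-155],"yaw":22},{"dp":[420,268,-155],"yaw":24.5}])

```text
clock: 13.9
eef_pos: [576.5, 307.3, 219.6]
tcp_rot: [-3.141, 0.0, 1.805]
contact_force: [0.3, -0.0, -0.9]
opening: 0.143
grasp_force: 49.0
```

```bash
python3 -c "
from h import *
st();go(571.5,368.7,220,103.4)"
```

```text
{'clock': 13.9, 'eef_pos': [576.52, 307.32, 219.65], 'tcp_rot': [-3.14, 0.0, 1.8], 'contact_force': [0.3, -0.02, -0.89], 'opening': 0.14, 'grasp_force': 48.97} q6 0.2536317374564904
dp [60.9  9.3 -0.4] yaw -0.0
```

carry_out(targets=[{"dp":[30,5,0],"yaw":0},{"dp":[52,8,0],"yaw":0},{"dp":[61,9.3,0],"yaw":0},{"dp":[61,9.3,0],"yaw":0},{"dp":[61,9.3,15],"yaw":0},{"dp":[61,9.3,28],"yaw":0},{"dp":[61,9.3,28],"yaw":0},{"dp":[61,9.3,28],"yaw":0}])

```text
clock: 14.9
eef_pos: [572.5, 366.4, 191.7]
tcp_rot: [-3.141, 0.0, 1.805]
contact_force: [0.4, 0.7, -1.2]
opening: 0.147
grasp_force: 48.9
```

```bash
python3 -c "
from h import *
st();go(571.5,368.7,151.6,103.4)"
```

```text
{'clock': 14.9, 'eef_pos': [572.46, 366.42, 191.71], 'tcp_rot': [-3.14, 0.0, 1.8], 'contact_force': [0.39, 0.67, -1.17], 'opening': 0.15, 'grasp_force': 48.95} q6 0.33332578843387317
dp [ 2.4 -0.4 40.1] yaw -0.0
```

carry_out(targets=[{"dp":[2,-0.4,12],"yaw":0},{"dp":[2,-0.4,22],"yaw":0},{"dp":[2,-0.4,27],"yaw":0},{"dp":[2,-0.4,29],"yaw":0},{"dp":[2,-0.4,30],"yaw":0},{"dp":[2,-0.4,30],"yaw":0}])

```text
clock: 15.65
eef_pos: [571.6, 368.6, 162.0]
tcp_rot: [3.141, -0.0, 1.805]
contact_force: [-0.1, 0.1, -1.9]
opening: 0.143
grasp_force: 49.0
```

```bash
python3 -c "
from h import *
st();go(571.5,368.7,151.6,103.4)"
```

```text
{'clock': 15.65, 'eef_pos': [571.59, 368.59, 161.99], 'tcp_rot': [3.14, -0.0, 1.8], 'contact_force': [-0.08, 0.13, -1.91], 'opening': 0.14, 'grasp_force': 49.02} q6 0.3363877687149679
dp [ 0.1 -0.1 10.4] yaw 0.0
```

carry_out(targets=[{"dp":[0,0,2],"yaw":0},{"dp":[0,0,4],"yaw":0},{"dp":[0,0,6],"yaw":0},{"dp":[0,0,7.5],"yaw":0},{"dp":[0,0,9],"yaw":0},{"dp":[0,0,10],"yaw":0},{"dp":[0,0,10.5],"yaw":0},{"dp":[0,0,10.5],"yaw":0}])

```text
clock: 16.65
eef_pos: [571.5, 368.5, 151.6]
tcp_rot: [3.141, -0.0, 1.805]
contact_force: [-1.1, -0.1, 2.6]
opening: 0.143
grasp_force: 49.5
```

Clean contact at the expected height. A touch more, then release and rise.

carry_out(targets=[{"dp":[0,0,0.7],"yaw":0},{"dp":[0,0,0.7],"yaw":0}])

```text
clock: 16.9
eef_pos: [571.5, 368.6, 151.6]
tcp_rot: [3.141, -0.0, 1.805]
contact_force: [-1.9, -1.5, 8.4]
opening: 0.145
grasp_force: 50.2
```

carry_out(targets=[{"dp":[0,0,0],"yaw":0},{"dp":[0,0,0],"yaw":0},{"dp":[0,0,0],"yaw":0},{"dp":[0,0,0],"yaw":0},{"dp":[0,0,-10],"yaw":0},{"dp":[0,0,-40],"yaw":0},{"dp":[0,0,-80],"yaw":0},{"dp":[0,0,-115],"yaw":0},{"dp":[0,0,-115],"yaw":0},{"dp":[0,0,-115],"yaw":0}], fingers=-0.2)

```text
clock: 18.15
eef_pos: [571.2, 368.4, 265.5]
tcp_rot: [-3.141, 0.0, 1.805]
contact_force: [-0.1, 0.3, -1.0]
opening: 0.4
grasp_force: 0.0
```

```bash
python3 -c "
from h import *
st();circ((571.3,369.2),((46,126),))
im=r.grab_frame('wrist')[:,:,::-1];cv2.imwrite('pics/w6.png',im)
a=r.grab_frame('side')[:,:,::-1]
a=cv2.resize(a[150:270,200:330],None,fx=3,fy=3,interpolation=2)
b=cv2.resize(im[130:290,230:400],None,fx=2.4,fy=2.4,interpolation=2);o=np.zeros((390,800,3),np.uint8);o[:360,:390]=a;o[:384,391:799]=b
cv2.imwrite('pics/c6.png',o)
go(613.2,183.2,174,87.4)"
```

```text
{'clock': 18.15, 'eef_pos': [571.21, 368.37, 265.47], 'tcp_rot': [-3.14, 0.0, 1.8], 'contact_force': [-0.1, 0.28, -1.0], 'opening': 0.4, 'grasp_force': 0.0} q6 0.3363903121958578
R 46 z 126 u 254.7 373.4 v 159.5 273.9
dp [-189.6   -1.5   90.5] yaw 16.0
```

View pics/c6.png

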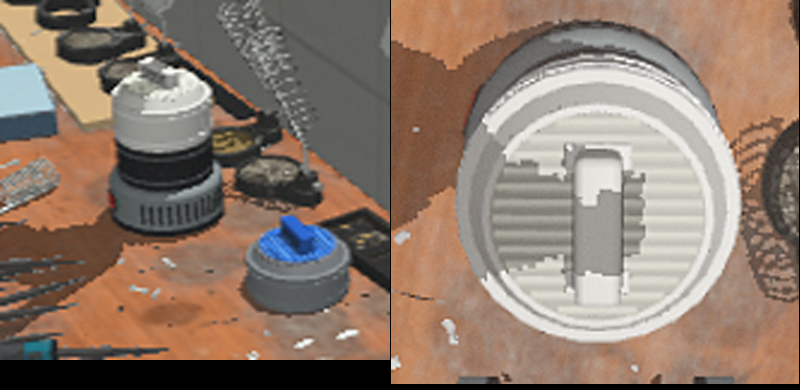

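Fine filter sits level on the carbon (side crop (162,100); wrist rim 257–375, even). Next is the blue pre-filter.

carry_out(targets=[{"dp":[-60,-0.5,10],"yaw":5},{"dp":[-120,-1,50],"yaw":12},{"dp":[-170,-1.5,80],"yaw":16},{"dp":[-190,-1.5,91],"yaw":16},{"dp":[-190,-1.5,91],"yaw":16},{"dp":[-190,-1.5,91],"yaw":16},{"dp":[-190,-1.5,91],"yaw":16}])

```text
clock: 19.12
eef_pos: [614.2, 184.5, 175.1]
tcp_rot: [3.141, -0.0, 1.527]
contact_force: [-1.0, -0.3, -0.1]
opening: 0.4
grasp_force: 0.0
```

```bash
python3 -c "
from h import *
st()
im=r.grab_frame('wrist')[:,:,::-1];cv2.imwrite('pics/w7.png',cv2.resize(im[140:290,240:400],None,fx=4,fy=4,interpolation=2));circ((613.2,183.2),((46,34),))
go(613.2,183.2,58,87.4)"
```

```text
{'clock': 19.12, 'eef_pos': [614.19, 184.54, 175.13], 'tcp_rot': [3.14, -0.0, 1.53], 'contact_force': [-1.05, -0.26, -0.14], 'opening': 0.4, 'grasp_force': 0.0} q6 0.33326530008394073
R 46 z 34 u 253.3 371.1 v 162.7 276.0
dp [ -1.4  -1.  117.2] yaw 0.1
```

View pics/w7.png

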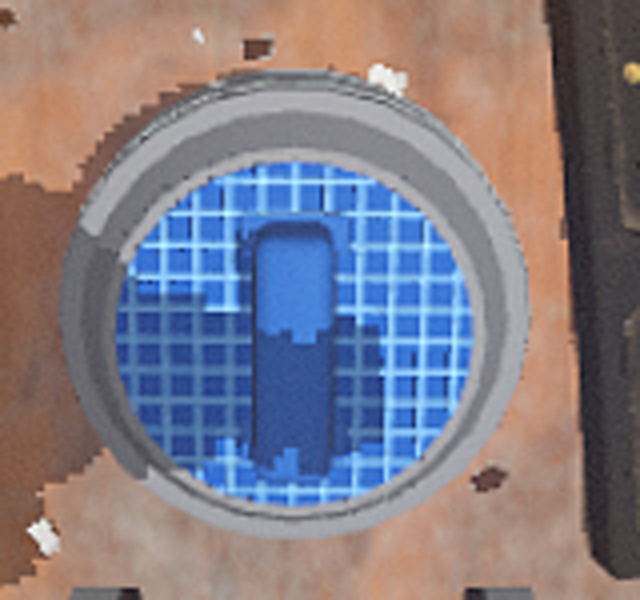

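carry_out(targets=[{"dp":[-1.6,-1.5,45],"yaw":0},{"dp":[-1.6,-1.5,80],"yaw":0},{"dp":[-1.6,-1.5,100],"yaw":0},{"dp":[-1.6,-1.5,110],"yaw":0},{"dp":[-1.6,-1.5,115],"yaw":0},{"dp":[-1.6,-1.5,117],"yaw":0},{"dp":[-1.6,-1.5,117],"yaw":0}])

```text
clock: 20.05
eef_pos: [613.0, 181.9, 58.3]
tcp_rot: [3.141, -0.0, 1.526]
contact_force: [-0.0, -0.3, -0.1]
opening: 0.398
grasp_force: 0.0
```

carry_out(targets=[{"dp":[0,0,0],"yaw":0},{"dp":[0,0,0],"yaw":0},{"dp":[0,0,0],"yaw":0},{"dp":[0,0,0],"yaw":0},{"dp":[0,0,0],"yaw":0}], fingers=-1, grip_force=50)

```text
clock: 20.68
eef_pos: [613.1, 181.9, 58.3]
tcp_rot: [3.14, -0.0, 1.526]
contact_force: [0.1, -0.7, 5.3]
opening: 0.148
grasp_force: 50.0
```

```bash
python3 -c "
from h import *
st();go(571.4,368.5,250,103.4)"
```

```text
{'clock': 20.68, 'eef_pos': [613.08, 181.93, 58.34], 'tcp_rot': [3.14, -0.0, 1.53], 'contact_force': [0.08, -0.72, 5.29], 'opening': 0.15, 'grasp_force': 49.97} q6 0.3313356477448789
dp [ 184.6  -49.8 -191.6] yaw -16.0
```

carry_out(targets=[{"dp":[0,0,-5],"yaw":0},{"dp":[0,0,-45],"yaw":0},{"dp":[0,0,-95],"yaw":0},{"dp":[0,0,-145],"yaw":0},{"dp":[30,-8,-175],"yaw":-3},{"dp":[75,-20,-182],"yaw":-8},{"dp":[120,-32,-182],"yaw":-13},{"dp":[160,-43,-182],"yaw":-16},{"dp":[183.5,-49.5,-182],"yaw":-16},{"dp":[183.5,-49.5,-182],"yaw":-16},{"dp":[183.5,-49.5,-165],"yaw":-16},{"dp":[183.5,-49.5,-165],"yaw":-16}])

```text
clock: 22.18
eef_pos: [570.6, 365.4, 220.2]
tcp_rot: [-3.138, 0.002, 1.803]
contact_force: [0.2, 0.0, -1.6]
opening: 0.146
grasp_force: 49.1
```

```bash
python3 -c "
from h import *
st();go(571.65,367.5,184.3,103.4)"
```

```text
{'clock': 22.18, 'eef_pos': [570.65, 365.41, 220.23], 'tcp_rot': [-3.14, 0.0, 1.8], 'contact_force': [0.25, 0.03, -1.63], 'opening': 0.15, 'grasp_force': 49.11} q6 0.3350311054597239
dp [ 1.9  1.6 35.9] yaw -0.1
```

carry_out(targets=[{"dp":[1.8,1.4,0],"yaw":0},{"dp":[1.8,1.4,10],"yaw":0},{"dp":[1.8,1.4,18],"yaw":0},{"dp":[1.8,1.4,23],"yaw":0},{"dp":[1.8,1.4,25],"yaw":0},{"dp":[1.8,1.4,25],"yaw":0}])

```text
clock: 22.92
eef_pos: [572.3, 369.5, 197.5]
tcp_rot: [-3.142, 0.0, 1.805]
contact_force: [0.4, 0.2, -0.3]
opening: 0.147
grasp_force: 49.1
```

```bash
python3 -c "
from h import *
st();go(571.65,367.5,184.3,103.4)"
```

```text
{'clock': 22.92, 'eef_pos': [572.26, 369.48, 197.51], 'tcp_rot': [-3.14, 0.0, 1.81], 'contact_force': [0.36, 0.25, -0.26], 'opening': 0.15, 'grasp_force': 49.12} q6 0.3369093422916145
dp [-1.8 -1.1 13.2] yaw 0.0
```

carry_out(targets=[{"dp":[-1.8,-1,0],"yaw":0},{"dp":[-1.8,-1,0],"yaw":0},{"dp":[-1.8,-1,2],"yaw":0},{"dp":[-1.8,-1,3],"yaw":0},{"dp":[-1.8,-1,3],"yaw":0},{"dp":[-1.8,-1,3],"yaw":0}])

```text
clock: 23.68
eef_pos: [571.8, 367.5, 194.6]
tcp_rot: [3.142, -0.0, 1.805]
contact_force: [-0.3, 0.3, -0.0]
opening: 0.15
grasp_force: 49.1
```

```bash
python3 -c "
from h import *
st();go(571.65,367.5,184.3,103.4)"
```

```text
{'clock': 23.68, 'eef_pos': [571.76, 367.48, 194.6], 'tcp_rot': [3.14, -0.0, 1.8], 'contact_force': [-0.25, 0.28, -0.01], 'opening': 0.15, 'grasp_force': 49.11} q6 0.334897800242097
dp [ 0.  -0.1 10.3] yaw 0.0
```

carry_out(targets=[{"dp":[0,0,2],"yaw":0},{"dp":[0,0,4],"yaw":0},{"dp":[0,0,6],"yaw":0},{"dp":[0,0,7.5],"yaw":0},{"dp":[0,0,9],"yaw":0},{"dp":[0,0,10],"yaw":0},{"dp":[0,0,10.5],"yaw":0},{"dp":[0,0,11],"yaw":0},{"dp":[0,0,11],"yaw":0}])

```text
clock: 24.8
eef_pos: [571.8, 367.5, 184.3]
tcp_rot: [3.141, -0.0, 1.805]
contact_force: [-2.7, -1.2, 4.6]
opening: 0.145
grasp_force: 49.9
```

carry_out(targets=[{"dp":[0,0,0],"yaw":0},{"dp":[0,0,0],"yaw":0},{"dp":[0,0,0],"yaw":0},{"dp":[0,0,0],"yaw":0},{"dp":[0,0,-10],"yaw":0},{"dp":[0,0,-40],"yaw":0},{"dp":[0,0,-80],"yaw":0},{"dp":[0,0,-116],"yaw":0},{"dp":[0,0,-116],"yaw":0},{"dp":[0,0,-116],"yaw":0},{"dp":[0,0,-116],"yaw":0}], fingers=-0.2)

```text
clock: 26.18
eef_pos: [571.2, 367.1, 298.3]
tcp_rot: [-3.14, 0.001, 1.805]
contact_force: [-0.0, 1.0, -0.9]
opening: 0.401
grasp_force: 0.0
```

```bash
python3 -c "
from h import *
st();cv2.imwrite('pics/w8.png',r.grab_frame('wrist')[:,:,::-1])
cv2.imwrite('pics/s8.png',r.grab_frame('side')[:,:,::-1])
go(498.2,-180.4,190,70)"
```

```text
{'clock': 26.18, 'eef_pos': [571.17, 367.12, 298.26], 'tcp_rot': [-3.14, 0.0, 1.8], 'contact_force': [-0.04, 1.04, -0.91], 'opening': 0.4, 'grasp_force': 0.0} q6 0.3348858887469417
dp [-515.6 -198.   109.1] yaw 33.4
```

carry_out(targets=[{"dp":[-60,-23,0],"yaw":0},{"dp":[-120,-46,10],"yaw":0},{"dp":[-516,-198,109],"yaw":0},{"dp":[-516,-198,109],"yaw":0},{"dp":[-516,-198,109],"yaw":0},{"dp":[-516,-198,109],"yaw":0},{"dp":[-516,-198,109],"yaw":0},{"dp":[-516,-198,109],"yaw":0},{"dp":[-516,-198,109],"yaw":0},{"dp":[-516,-198,109],"yaw":0},{"dp":[-516,-198,109],"yaw":0},{"dp":[-516,-198,109],"yaw":0}], fingers=0.5)

```text
clock: 27.78
eef_pos: [499.2, -179.3, 190.8]
tcp_rot: [3.141, -0.0, 1.806]
contact_force: [-0.9, -0.2, 1.4]
opening: 0.749
grasp_force: 0.0
```

carry_out(targets=[{"dp":[0,0,0],"yaw":0},{"dp":[0,0,0],"yaw":0}])

```text
clock: 28.02
eef_pos: [499.2, -179.6, 190.8]
tcp_rot: [3.141, 0.0, 1.806]
contact_force: [0.8, 0.9, 0.8]
opening: 0.748
grasp_force: 0.0
```

```bash
python3 -c "
from h import *
st()
im=r.grab_frame('wrist')[:,:,::-1];cv2.imwrite('pics/w9.png',im)
b=cv2.imread('pics/w8.png');o=np.hstack([cv2.resize(im[130:300,225:405],None,fx=2.2,fy=2.2,interpolation=2),cv2.resize(b[130:300,225:405],None,fx=2.2,fy=2.2,interpolation=2)])
cv2.imwrite('pics/c9.png',o);circ((498.2,-180.4),((22,72),(46,33)))
go(498.2,-180.4,66,103.4)"
```

```text
{'clock': 28.02, 'eef_pos': [499.16, -179.63, 190.82], 'tcp_rot': [3.14, 0.0, 1.81], 'contact_force': [0.82, 0.86, 0.77], 'opening': 0.75, 'grasp_force': 0.0} q6 -0.5838259023961978
R 22 z 72 u 281.4 342.7 v 198.6 257.1
R 46 z 33 u 256.5 368.3 v 158.4 266.5
dp [ -0.4  -1.1 124.8] yaw 0.1
```

View pics/c9.png

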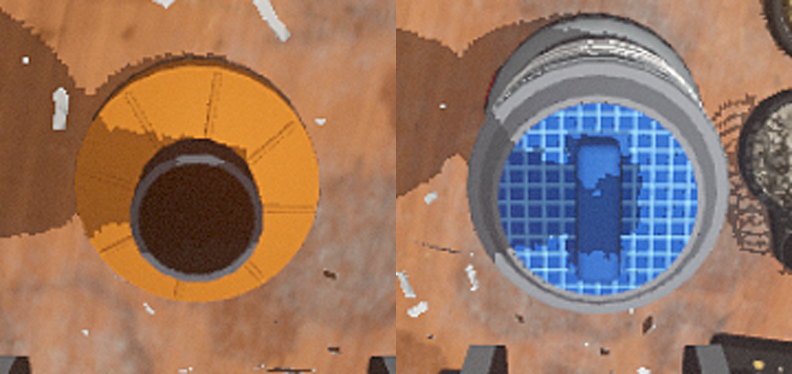

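```bash
python3 -c "
from h import *
from scipy.optimize import fsolve
s=r.sense();R=Ro.from_euler('xyz',s['tcp_rot']).as_matrix();t=np.linspace(0,6.28,200)
def f(x,Rr,dz):
  P=np.array([px('wrist',s['eef_pos']+R@np.array([x[0]+Rr*np.cos(a),x[1]+Rr*np.sin(a),dz])) for a in t]);return np.array([(P[:,0].min()+P[:,0].max())/2,P[:,1].max()])
for n,Rr,dz,u,v in(('tower',46,298.3-160,316.6,272.3),('hood rim',46,190.8-33,315.2,267.3),('spig',22,190.8-72,314.5,258.6)):
  print(n,fsolve(lambda x:f(x,Rr,dz)-[u,v],[0,0]).round(2))"
```

```text
tower [2.78 2.3 ]Traceback (most recent call last):
  File "<string>", line 8, in <module>
    print(n,fsolve(lambda x:f(x,Rr,dz)-[u,v],[0,0]).round(2))
            ~~~~~~^^^^^^^^^^^^^^^^^^^^^^^^^^^^^^^^^
    res = _root_hybr(_wrapped_func, x0, args, jac=fprime, **options)
    retval = _minpack._hybrd(func, x0, args, 1, xtol, maxfev,
                             ml, mu, epsfcn, factor, diag)
    return func(*fargs)
  File "<string>", line 8, in <lambda>
    print(n,fsolve(lambda x:f(x,Rr,dz)-[u,v],[0,0]).round(2))
                            ~^^^^^^^^^
  File "<string>", line 6, in f
    P=np.array([px('wrist',s['eef_pos']+R@np.array([x[0]+Rr*np.cos(a),x[1]+Rr*np.sin(a),dz])) for a in t]);return np.array([(P[:,0].min()+P[:,0].max())/2,P[:,1].max()])
                ~~^^^^^^^^^^^^^^^^^^^^^^^^^^^^^^^^^^^^^^^^^^^^^^^^^^^^^^^^^^^^^^^^^^^^^^^^^^^
  File "h.py", line 13, in px
    c=r.get_calibration(n); R=cv2.Rodrigues(np.array(c["rvec"]))[0]
ValueError: time passes only in moves, steps and waits
```

```bash
python3 -c "
import h
from h import *
from scipy.optimize import fsolve
s=r.sense();C=r.get_calibration('wrist')
class Q:
  get_calibration=staticmethod(lambda n:C)
h.r=Q
R=Ro.from_euler('xyz',s['tcp_rot']).as_matrix();t=np.linspace(0,6.28,200)
def f(x,Rr,dz):
  P=np.array([px('wrist',s['eef_pos']+R@np.array([x[0]+Rr*np.cos(a),x[1]+Rr*np.sin(a),dz])) for a in t]);return np.array([(P[:,0].min()+P[:,0].max())/2,P[:,1].max()])
for n,Rr,dz,u,v in(('tower',46,298.3-160,316.6,272.3),('hood rim',46,190.8-33,315.2,267.3),('spig',22,190.8-72,314.5,258.6)):
  print(n,fsolve(lambda x:f(x,Rr,dz)-[u,v],[0,0]).round(2))"
```

```text
tower [2.78 2.3 ]
hood rim [-1.15  1.22]
spig [-1.56  0.69]
```

Blue is level on the tower (rim 258–375, centre u 317); the hood's spigot is at u 314.5 under the hover.

carry_out(targets=[{"dp":[-1.3,-0.5,45],"yaw":0},{"dp":[-1.3,-0.5,85],"yaw":0},{"dp":[-1.3,-0.5,105],"yaw":0},{"dp":[-1.3,-0.5,118],"yaw":0},{"dp":[-1.3,-0.5,126],"yaw":0},{"dp":[-1.3,-0.5,131],"yaw":0},{"dp":[-1.3,-0.5,131],"yaw":0},{"dp":[-1.3,-0.5,131],"yaw":0}])

```text
clock: 29.08
eef_pos: [499.0, -181.9, 60.1]
tcp_rot: [3.141, 0.001, 1.805]
contact_force: [0.1, 0.0, -0.2]
opening: 0.752
grasp_force: 0.0
```

carry_out(targets=[{"dp":[0,0,0],"yaw":0},{"dp":[0,0,0],"yaw":0},{"dp":[0,0,0],"yaw":0},{"dp":[0,0,0],"yaw":0},{"dp":[0,0,0],"yaw":0}], fingers=-1, grip_force=40)

```text
clock: 29.7
eef_pos: [498.9, -181.9, 60.3]
tcp_rot: [3.141, 0.0, 1.805]
contact_force: [-1.5, 0.1, 6.2]
opening: 0.502
grasp_force: 39.9
```

```bash
python3 -c "
from h import *
st()"
```

```text
{'clock': 29.7, 'eef_pos': [498.93, -181.92, 60.31], 'tcp_rot': [3.14, 0.0, 1.8], 'contact_force': [-1.48, 0.1, 6.17], 'opening': 0.5, 'grasp_force': 39.89} q6 -0.5865202839266886
```

carry_out(targets=[{"dp":[0,0,-5],"yaw":0},{"dp":[0,0,-45],"yaw":0},{"dp":[0,0,-95],"yaw":0},{"dp":[20,8,-145],"yaw":0},{"dp":[60,23,-190],"yaw":0},{"dp":[110,42,-207],"yaw":0},{"dp":[160,61,-207],"yaw":0},{"dp":[210,80,-207],"yaw":0},{"dp":[260,99,-207],"yaw":0},{"dp":[310,118,-207],"yaw":0},{"dp":[360,137.5,-207],"yaw":0},{"dp":[400,153,-207],"yaw":0}])

```text
clock: 31.2
eef_pos: [554.4, 244.9, 266.7]
tcp_rot: [3.142, -0.0, 1.806]
contact_force: [1.0, -0.5, -0.6]
opening: 0.497
grasp_force: 41.2
```

```bash
python3 -c "
from h import *
st();go(571.4,369.2,265,103.4)"
```

```text
{'clock': 31.2, 'eef_pos': [554.45, 244.89, 266.7], 'tcp_rot': [3.14, -0.0, 1.81], 'contact_force': [0.96, -0.48, -0.64], 'opening': 0.5, 'grasp_force': 41.17} q6 0.1783612877334806
dp [116.9  45.4   1.7] yaw 0.1
```

carry_out(targets=[{"dp":[45,17.5,0],"yaw":0},{"dp":[85,33,0],"yaw":0},{"dp":[110,43,0],"yaw":0},{"dp":[117,45.4,0],"yaw":0},{"dp":[117,45.4,0],"yaw":0},{"dp":[117,45.4,0],"yaw":0},{"dp":[117,45.4,8],"yaw":0},{"dp":[117,45.4,8],"yaw":0},{"dp":[117,45.4,8],"yaw":0}])

```text
clock: 32.33
eef_pos: [571.7, 366.8, 258.5]
tcp_rot: [-3.141, 0.0, 1.805]
contact_force: [-0.5, -0.1, -1.5]
opening: 0.497
grasp_force: 41.2
```

```bash
python3 -c "
from h import *
st();go(571.4,369.2,220.3,103.4)"
```

```text
{'clock': 32.33, 'eef_pos': [571.69, 366.8, 258.45], 'tcp_rot': [-3.14, 0.0, 1.8], 'contact_force': [-0.48, -0.09, -1.5], 'opening': 0.5, 'grasp_force': 41.17} q6 0.3344499942767481
dp [ 2.4  0.3 38.2] yaw -0.0
```

carry_out(targets=[{"dp":[2,0.2,8],"yaw":0},{"dp":[2,0.2,16],"yaw":0},{"dp":[2,0.2,22],"yaw":0},{"dp":[2,0.2,26],"yaw":0},{"dp":[2,0.2,27],"yaw":0},{"dp":[2,0.2,27],"yaw":0},{"dp":[2,0.2,27],"yaw":0}])

```text
clock: 33.2
eef_pos: [571.6, 369.2, 231.9]
tcp_rot: [3.141, -0.0, 1.805]
contact_force: [0.7, 0.8, -1.9]
opening: 0.497
grasp_force: 41.2
```

```bash
python3 -c "
from h import *
st();go(571.4,369.2,220.3,103.4)"
```

```text
{'clock': 33.2, 'eef_pos': [571.56, 369.2, 231.89], 'tcp_rot': [3.14, -0.0, 1.8], 'contact_force': [0.71, 0.84, -1.9], 'opening': 0.5, 'grasp_force': 41.17} q6 0.33723816707204846
dp [ 0.  -0.2 11.6] yaw 0.0
```

carry_out(targets=[{"dp":[0,0,2],"yaw":0},{"dp":[0,0,4],"yaw":0},{"dp":[0,0,6],"yaw":0},{"dp":[0,0,8],"yaw":0},{"dp":[0,0,9.5],"yaw":0},{"dp":[0,0,10.5],"yaw":0},{"dp":[0,0,11.3],"yaw":0},{"dp":[0,0,11.8],"yaw":0},{"dp":[0,0,11.8],"yaw":0}])

```text
clock: 34.33
eef_pos: [571.5, 369.2, 220.3]
tcp_rot: [3.141, -0.0, 1.805]
contact_force: [-2.0, 0.4, 4.3]
opening: 0.495
grasp_force: 41.7
```

carry_out(targets=[{"dp":[0,0,0.5],"yaw":0},{"dp":[0,0,0.5],"yaw":0},{"dp":[0,0,0.5],"yaw":0},{"dp":[0,0,0.5],"yaw":0},{"dp":[0,0,-10],"yaw":0},{"dp":[0,0,-40],"yaw":0},{"dp":[0,0,-80],"yaw":0},{"dp":[-40,-20,-110],"yaw":0},{"dp":[-100,-50,-110],"yaw":0},{"dp":[-150,-80,-110],"yaw":0},{"dp":[-200,-100,-110],"yaw":0},{"dp":[-200,-100,-110],"yaw":0}], fingers=0.5)

```text
clock: 35.83
eef_pos: [520.1, 148.4, 331.1]
tcp_rot: [3.14, 0.001, 1.802]
contact_force: [0.3, 0.6, 0.0]
opening: 0.752
grasp_force: 0.0
```

```bash
python3 -c "
from h import *
st()
a=r.grab_frame('side')[:,:,::-1];b=r.grab_frame('top')[:,:,::-1]
a=cv2.resize(a[110:280,190:330],None,fx=3,fy=3,interpolation=2);b=cv2.resize(b[130:350,90:500],(370,198))
o=np.zeros((510,800,3),np.uint8);o[:,:420]=a;o[:198,425:795]=b;cv2.imwrite('pics/f.png',o)"
```

```text
{'clock': 35.83, 'eef_pos': [520.07, 148.43, 331.1], 'tcp_rot': [3.14, 0.0, 1.8], 'contact_force': [0.28, 0.55, 0.0], 'opening': 0.75, 'grasp_force': 0.0} q6 0.04514595984959027
```

View pics/f.png

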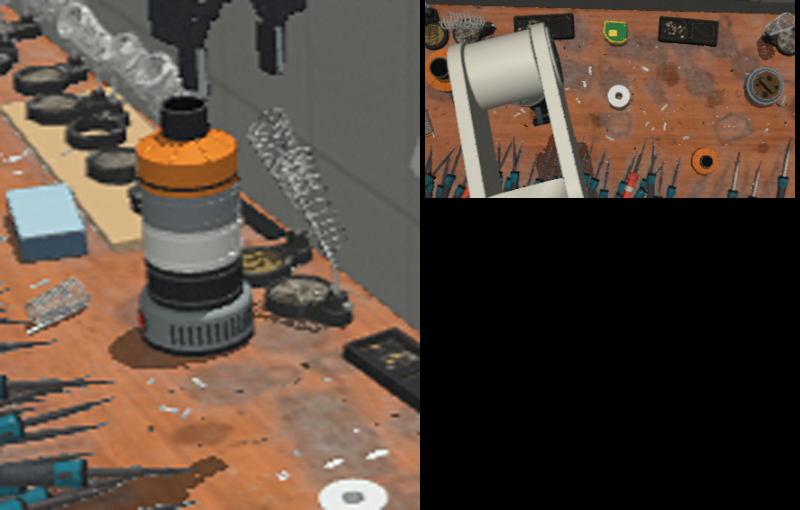

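The tower stands straight with closed seams at about (190,230), in the order fan, black, white, grey-blue, orange. The brown filter, reel and tape have not moved.

```bash
python3 -c "
from rig import r
print(r.sign_off())"
```

```text
the job is handed in; nothing more can be done
None
```

The fume extractor is rebuilt and handed in: carbon, fine filter, new pre-filter and hood sit level on the fan unit in that order, each set down at its expected height, and the brown pre-filter, solder reel and tape measure have not moved.

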